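# Load-test a phone battery held in the tester's corner

### The job

Load-test the longer, narrower of the two loose phone batteries on the bench battery tester. Turn the load dial's pointer to the one-dot mark before the battery touches the spring contacts; then lay the battery flat on the tester's bed, terminal end towards the contacts, and push it fully home into the corner, its end against the end stop and its long side against the side fence. The contacts push it back out, so finish while still holding it pressed against both stops, and leave the other things on the bench where they are.

Things in the scene. Friction and masses are not known exactly. Their poses are not given: they have to be found in the camera images.
- tester: bench battery tester, FIXED, on 12 mm feet. Origin on the bench surface; x from its front (robot side) to its back, y to its left, z up. Base x -85 to +105, y -70 to +70 mm. Front part: flat, slick bed, top at z = 20 mm, x -85 to +22 mm, clear but for end stop, contacts and fence. Back part: grey housing, top at z = 58 mm, x 22 to 105 mm, with dial and display on top
- end_stop: end stop on the bed, fixed: two steel shoulders either side of the contacts (y -31 to -12.5 and +12.5 to +31 mm), z 20 to 32 mm; their faces lie at tester x = +12 mm and face the tester's front. Frame (origin and axes) = the tester's
- fence: side fence on the bed's left, fixed: steel bar spanning tester x -20 to +8 mm, y +21 to +33 mm, z 20 to 32 mm; its working face at y = +21 mm faces right (-y). Where x is below -20 mm the bed is free, which leaves room for a finger at the battery's left side. Frame (origin and axes) = the tester's
- corner (a point): the corner of the two stop faces on the bed: tester (12, 21, 20) mm. With the battery fully home its terminal end lies in the plane x = +12 mm and its left side in the plane y = +21 mm, so its origin at tester (-23, 0, 20) mm, turned as the tester
- contacts (a joint): travel of the sprung contact block between the shoulders (22 mm wide, 9 mm high, row of pins), m; 0 at rest. Its pins meet the battery's connector edge when the solid end is 5 mm short of the end stop (at tester x = +7 mm); it then yields towards +x, with 2.8 N at first and 4.8 N at 0.005, fully home at the end stop. It pushes a released battery back out
- dial (a joint): angle of the load dial, rad, growing clockwise seen from above, 0 to 2.6. Pointer direction, measured from tester +x towards tester +y: 1.3 - value. Five ticks, clockwise: without a dot at 0.1, one dot at 0.7, two dots at 1.3, three at 1.9, four at 2.5. Stays where it is left (friction 0.03 N m)
- dial_grip (a point): point on the dial's vertical axis at tester (64, -29, 72) mm, half-way up its grip bar. The bar has two flat parallel sides 10 mm apart, is about 34 mm long along the pointer line (white line at the pointing end) and spans z 63 to 80 mm above the bench, over a round skirt 36 mm across. The point turns with the dial
- one_dot_mark (a point): the one-dot tick on the dial's scale, 23 mm from the dial's axis, on the housing's top
- cell_long: battery to test: flat black pouch battery on the bench, the longer, narrower one. Solid body 75 x 42 x 8 mm, plus a thin 5 mm connector edge at the terminal end (+x). Origin on its underside; solid x -40 to +35, y -21 to +21, z 0 to 8 mm. About 60 g. Grasped across the 42 mm width around x = -22 mm, the fingers stay clear of the fence
- terminal_end (a point): the middle of cell_long's terminal end face, at (35, 0, 4) mm of the battery
- cell_wide: the other pouch battery, shorter and wider, 68 x 50 x 8 mm solid (74 mm with its connector edge); not to be moved. Origin on its underside, terminal end at +x
- dish: round metal screw dish, 72 mm across, 16 mm high, stays where it is; origin on its underside
- open_phone: phone under repair, 138 x 68 x 8 mm, stays where it is; origin on its underside
- tweezers: tweezers, 124 mm long, 9 mm high, stay where they are; origin on the underside, length along y
Things that resemble listed ones, but are neither listed nor needed, are in the scene too. What is shaped like the cell_long but purple or turquoise is not meant.

How it is judged:
On the way:
1. the dial's pointer is at the one-dot mark while the contacts are still free (value of joint dial between 0.58 and 0.82 rad and value of joint contacts below 0.001 m), for 0.2 s.
At the end, for the whole second after the job is handed in: Dial within 0.12 rad of the one-dot mark; cell_long flat on the bed (2 mm), square within 0.06 rad, terminal end within 2.5 mm of the end stop, side within 3 mm of the fence, contacts in over 3.5 mm, pressing end stop and fence with over 1 N each, fingers pressing on it, at rest (value of joint dial between 0.58 and 0.82 rad and value of joint contacts above 0.0035 m and contact force between cell_long and end_stop above 1 N and contact force between cell_long and fence above 1 N and contact force between the fingers and cell_long above 1 N and x of terminal_end in the frame of tester between 0.0095 and 0.0145 m and y of cell_long in the frame of tester between -0.003 and 0.003 m and z of cell_long in the frame of tester between 0.018 and 0.0225 m and angle between the x axis of cell_long and the x axis of tester, either way round below 0.06 rad and angle between cell_long's own z axis and vertical below 0.06 rad and linear speed of cell_long below 0.01 m/s); the arm keeps its last pose, push and grip.
It fails at once if the battery pushes on the contacts while the dial is off the one-dot mark (value of joint contacts above 0.002 m and (value of joint dial below 0.55 rad or value of joint dial above 0.85 rad)).
It fails at once if the wider battery is moved more than 3 cm (distance of cell_wide from where it was at the start of the episode above 0.03 m).
It fails at once if the screw dish is moved more than 3 cm (distance of dish from where it was at the start of the episode above 0.03 m).
It fails at once if the phone under repair is moved more than 3 cm (distance of open_phone from where it was at the start of the episode above 0.03 m).
It fails at once if the tweezers is moved more than 3 cm (distance of tweezers from where it was at the start of the episode above 0.03 m).
It also fails if it takes over 72 s, if anything falls off the work surface, if the arm or the gripper's body presses on something with over 40 N, if the wrist force passes 120 N, or if a joint passes its speed limit or range.

### The arm

A 7-joint arm with a two-finger parallel gripper is mounted at the origin on a cart in front of the work surface, level with it; the furniture and walls round the work are solid. World frame = base frame: x ahead of the robot, y to its left, z up, the work surface at z = 0. Lengths are in m, angles in rad, forces in N, time in s.
With the tool pointing down it reaches from about 0.4 to 0.875 m from the base axis. Payload 19.3 kg.
Tool frame: the origin (TCP) lies at the very end of the fingers, on their centre line; the grasp point (between the pads) lies 19 mm behind it; z points along the fingers, y is the line along which they close (so a half turn about z gives the same grasp; the last joint's range is limited). The gripper opens to 85 mm and grips with 20 to 120 N. Pads are 22 mm wide; open, the fingers measure 114 mm over their backs; the gripper's body (76 mm by 85 mm) begins 54 mm behind the grasp point. The pads swing forward as they close: fully open they stand 13 mm farther back than shut.
Start: joints at [1.246, 0.521, -0.036, 1.599, 0.021, 1.021, -0.113], TCP at [0.158, -0.605, 0.231] pointing down, gripper open.
Joint ranges: [-2.91, 2.91], [-0.3, 2.13], [-1.5, 1.42], [0.17, 2.43], [-1.26, 4.41], [0.16, 1.93], [-2.52, 2.52]. Speed limits (rad/s): [1.89, 1.89, 2.39, 2.39, 3.01, 3.01, 3.01].

### API

Orientations are given as [roll, pitch, yaw] about the fixed x, y, z axes, in that order (R = Rz(yaw) Ry(pitch) Rx(roll)).
In Python, from workcell import bot gives the robot as it stands.
- The arm moves only by the shell command python3 -m crank 'ROWS' [FORCE]. ROWS is a JSON object of lists of equal length, an entry for each row: "travel": the shift along the world's x, y, z in cm, a list of three; "turn": the turn, a rotation vector about the world's x, y, z in degrees, a list of three; "gripper": the closure, from 0 (fully open) to 1 (shut). A call has exactly 5 rows; each row is the pose to reach, as a shift and turn from the pose commanded when the call began; what a row does not reach only later rows make up. A row lasts 1/10 s, in which the tool goes at most 50 mm and 8.59 degrees, less where a joint would pass 70% of its speed; a pose out of reach is approached as far as the arm can. A call with a gripper value outside its range is refused whole. The fingers move at their own pace and stop on an object; FORCE is the grip in N (left out, the last holds). Time passes only in rows, so rows that repeat a pose let the fingers close, or fill a call up. It gives the time, the measured TCP pose, the force, the opening and the grip force at its end, in the units of the state.
- bot.observe(): the state, without advancing time (a new reading comes with each control period).
- bot.grab_frame(name): name is "scene" or "top"; returns a dict with "pixels" (400x640x3 uint8, red, green, blue), "fx", "fy", "cx", "cy" (pixels), "extrinsics" (4x4, takes a point from world to camera coordinates). Camera axes: x right, y down, z forward; pixel columns grow to the right and rows downward; lengths in m; the calibration is good to about 2 mm. A picture is of the moment at which its call begins. There is no depth.
- bot.job_done(): hands the job in; it is judged then, once.
The state is a dict: "clock": time; "qpos": joint angles; "qd": joint speeds; "joint_efforts": joint torques, N m; "position": TCP position; "tool_rot": TCP orientation; "force": force on the tool from outside, world axes, zero at the start; "moment": the same for the moment, N m; "grip_width": finger opening in m; "finger_force": force on a finger pad.
Only numpy, scipy, OpenCV 4.12 (cv2) and the standard library are available. Lean on these libraries where they do the work, as an engineer would, in place of code of your own. Each camera call takes 0.05 s, during which the arm holds its last target. There are 200 camera calls.

## Working session

There is one attempt and no reset: what is moved stays moved. The work goes in short steps, Python scripts to look and compute and a shell command to move; the robot and the scene stay as the last step left them, time stands still between calls to the robot, and variables do not carry over. Pictures are saved under pics/ and viewed, at most 10 in all, crops included, and the job is handed in when it is done.

```bash
mkdir -p pics; cat > h.py <<'E'
import numpy as np, cv2
from workcell import bot
def grab(n,fn=None):
    f=bot.grab_frame(n)
    if fn: cv2.imwrite('pics/'+fn, f['pixels'][:,:,::-1])
    return f
def ray(f,u,v,z):
    E=np.array(f['extrinsics']);R=E[:3,:3];c=-R.T@E[:3,3]
    d=R.T@np.array([(u-f['cx'])/f['fx'],(v-f['cy'])/f['fy'],1])
    return c+d*(z-c[2])/d[2]
def proj(f,p):
    E=np.array(f['extrinsics']);q=E[:3,:3]@np.array(p)+E[:3,3]
    return np.array([f['fx']*q[0]/q[2]+f['cx'],f['fy']*q[1]/q[2]+f['cy']])
E
python3 - <<'E'
from h import *
import pickle
fs={n:grab(n,n+'0.png') for n in('scene','top')}
pickle.dump(fs,open('f0.pkl','wb'))
for n,f in fs.items():
    E=np.array(f['extrinsics']);print(n,f['fx'],-E[:3,:3].T@E[:3,3],E[2,:3])
print(bot.observe())
E
```

```text
scene 424.28653483852696 [-0.03637451  0.52018056  1.0603571 ] [ 0.44060316 -0.44571323 -0.77923589]
top 372.6584417797086 [ 0.27994161 -0.05792504  1.06882149] [ 0.21555319 -0.00761455 -0.97646241]
{'clock': 0.1, 'qpos': array([ 1.24580632,  0.52198491, -0.03630882,  1.59992591,  0.02121072,
        1.02109945, -0.11283297]), 'qd': array([ 0.00015651, -0.00130925, -0.00176767, -0.0011513 , -0.00095065,
       -0.00063768, -0.00066895]), 'joint_efforts': array([ 3.77138407e-03, -9.28492641e+01,  1.98424436e+00, -3.70534587e+01,
        1.81971397e-02,  5.27711440e-03, -1.47412629e-05]), 'position': array([ 0.15740721, -0.60455148,  0.23077347]), 'tool_rot': array([-3.14056415e+00,  8.99271465e-05,  2.54735112e-01]), 'force': array([-1.12249157,  0.25944617,  0.63884924]), 'moment': array([0.05349817, 0.00232676, 0.00808822]), 'finger_force': 0.0, 'grip_width': 0.08538825061655024}
```

View pics/top0.png

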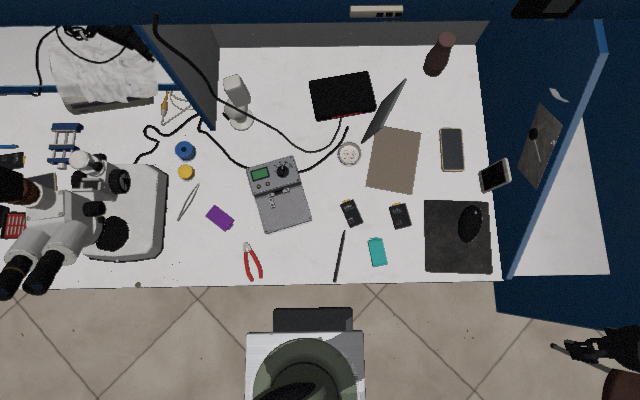

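View pics/scene0.png

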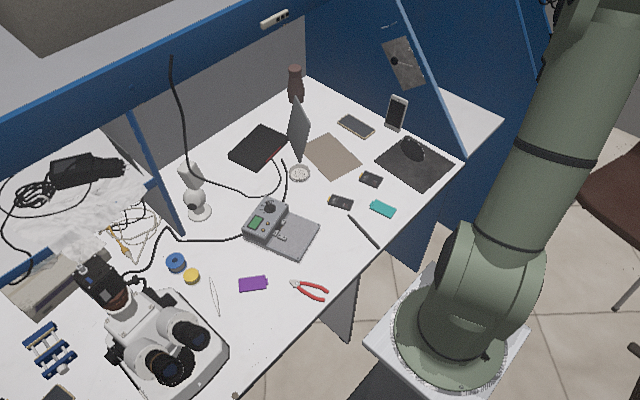

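The top view shows the tester around (280,195), with two dark batteries at (350,213) and (400,216). The coloured decoys are purple at (220,217) and turquoise at (377,251). I'll zoom in and measure contours.

```bash
python3 - <<'E'
from h import *
import pickle
fs=pickle.load(open('f0.pkl','rb'));f=fs['top'];im=f['pixels'][:,:,::-1]
c=im[140:245,235:425]; cv2.imwrite('pics/z1.png',cv2.resize(c,None,fx=4.2,fy=4.2,interpolation=cv2.INTER_CUBIC))
g=cv2.cvtColor(im,cv2.COLOR_BGR2GRAY)
for b in [(335,192,367,235),(384,195,415,236)]:
    sub=cv2.resize(g[b[1]:b[3],b[0]:b[2]],None,fx=8,fy=8,interpolation=cv2.INTER_CUBIC)
    m=(sub<110).astype(np.uint8)
    cs,_=cv2.findContours(m,0,1);k=max(cs,key=cv2.contourArea)[:,0]
    P=np.array([ray(f,(u+.5)/8-.5+b[0],(v+.5)/8-.5+b[1],.006)[:2] for u,v in k])
    print(cv2.minAreaRect((P*1000).astype(np.float32)))
def quad(mask,z,n):
    cs,_=cv2.findContours(mask,0,1);k=max(cs,key=cv2.contourArea)
    P=np.array([ray(f,u,v,z)[:2] for u,v in k[:,0]]); print(n,cv2.minAreaRect((P*1000).astype(np.float32)))
E
```

```text
((476.17864990234375, -137.48655700683594), (77.99806213378906, 44.24411392211914), 22.326171875)
((466.1253356933594, -277.4904479980469), (71.53546142578125, 52.24358367919922), 12.929861068725586)
```

View pics/z1.png

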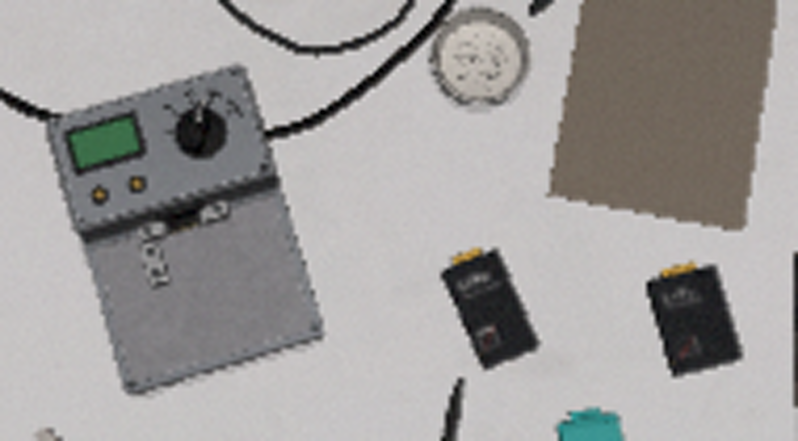

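Zoomed in, the long battery is the left one, with its gold end pointing up and left. The tester's bed front corners are at crop (130,393) and (322,335), its housing back corners at (50,118) and (243,66), and the dial at (200,130). I'll refine the tester pose with the scene view.

```bash
python3 - <<'E'
from h import *
import pickle
fs=pickle.load(open('f0.pkl','rb'));f=fs['scene'];im=f['pixels'][:,:,::-1]
c=im[185:270,230:330]; cv2.imwrite('pics/z2.png',cv2.resize(c,None,fx=7,fy=7,interpolation=cv2.INTER_CUBIC))
f=fs['top']
pk={(-85,70,20):(130,391),(-85,-70,20):(322,334),(105,70,58):(50,118),(105,-70,58):(243,67)}
T=[];W=[]
for k,(u,v) in pk.items():
    p=ray(f,(u+.5)/4.2-.5+235,(v+.5)/4.2-.5+140,k[2]/1000)[:2]*1000;T.append(k[:2]);W.append(p)
T=np.array(T,float);W=np.array(W)
a=(T-T.mean(0));b=W-W.mean(0)
s=np.sum((b[:,0]+1j*b[:,1])*np.conj(a[:,0]+1j*a[:,1]))/np.sum(a**2)
th=np.angle(s);R=np.array([[np.cos(th),-np.sin(th)],[np.sin(th),np.cos(th)]])
o=W.mean(0)-R@T.mean(0)
print('scale',abs(s),'yaw',np.degrees(th),'o',o,'res',(W-(T@R.T+o)).round(1).tolist())
for n,f in fs.items():
  for k in [(64,-29,80),(12,21,32),(-20,21,32),(-85,70,20),(-85,-70,20),(105,70,58),(105,-70,58),(22,-70,58)]:
    p=np.r_[R@np.array(k[:2])+o,k[2]]/1000
    u=proj(f,p); s,ox,oy=((4.2,235,140) if n=='top' else (7,230,185))
    print(n,k,((u-[ox,oy]+.5)*s-.5).round(0))
E
```

```text
scale 0.974224383635662 yaw 15.622371839700312 o [519.28829137  65.31993786] res [[2.3, -2.5], [1.2, 2.8], [0.1, -2.6], [-3.6, 2.3]]
scene (64, -29, 80) [280. 134.]
scene (12, 21, 32) [335. 333.]
scene (-20, 21, 32) [402. 362.]
scene (-85, 70, 20) [484. 531.]
scene (-85, -70, 20) [641. 277.]
scene (105, 70, 58) [ 75. 300.]
scene (105, -70, 58) [253.  66.]
scene (22, -70, 58) [418. 133.]
top (64, -29, 80) [200. 124.]
top (12, 21, 32) [157. 236.]
top (-20, 21, 32) [169. 280.]
top (-85, 70, 20) [126. 394.]
top (-85, -70, 20) [326. 336.]
top (105, 70, 58) [ 46. 118.]
top (105, -70, 58) [246.  62.]
top (22, -70, 58) [280. 175.]
```

View pics/z2.png

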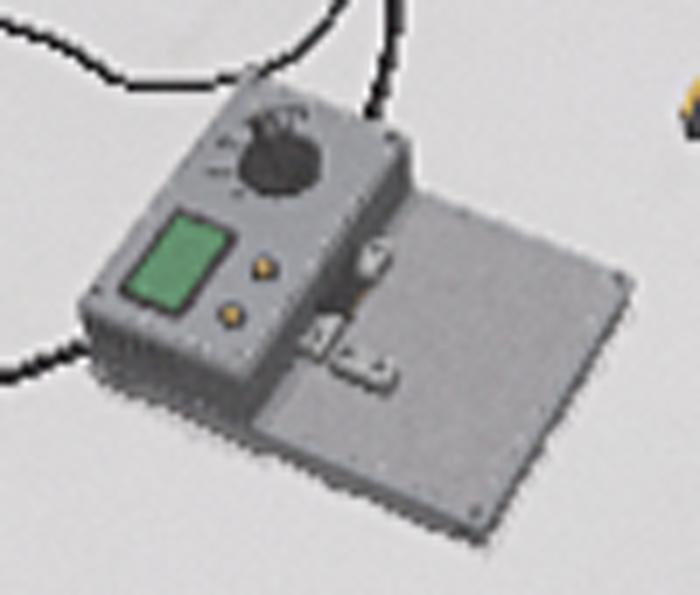

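The scene view agrees with the fitted tester pose to within about 1 px. Next I'll measure the dial centre and pointer.

```bash
python3 - <<'E'
from h import *
import pickle
fs=pickle.load(open('f0.pkl','rb'));o=[]
for n,(x,y,w,h) in {'top':(268,156,30,28),'scene':(252,193,30,24)}.items():
    f=fs[n];im=f['pixels'][y:y+h,x:x+w,::-1]
    o.append(cv2.resize(im,(w*13,h*16),interpolation=cv2.INTER_LANCZOS4)[:384])
    g=cv2.cvtColor(im,cv2.COLOR_BGR2GRAY);m=(g<70).astype(np.uint8)
    N,l,s,c=cv2.connectedComponentsWithStats(m);i=1+np.argmax(s[1:,4])
    (u,v),r=cv2.minEnclosingCircle(np.argwhere(l==i)[:,::-1].astype(np.float32))
    print(n,s[i],u+x,v+y,r,'ray65',ray(f,u+x,v+y,.066)*1000)
cv2.imwrite('pics/z3.png',np.hstack(o))
f=fs['top'];print(cv2.cvtColor(f['pixels'],cv2.COLOR_RGB2GRAY)[160:182,272:294])
E
```

```text
top [  8   8  13  14 120] 282.5 170.5 6.670932292938232 ray65 [589.25810548  55.6880296   66.        ]
scene [12  9 11 11 60] 269.2777786254883 206.72222232818604 5.748421669006348 ray65 [590.09970385  56.31031141  66.        ]
[[179 122 134 107 113 122 119 117 116 117 117 122 113 114 113 118 117 118
  121 118 112  80]
 [ 97 114 132 115 114 116 117 106  82 114 116 115  94  86  95 115 117 118
  118 119 116  99]
 [116 118 117 120 117 117 109  53  94 100 117 117  92  43  51  74 118 116
  120 115 123 144]
 [118 119 116 116 113 113 115 117  94 116 111 126 109  71 117  98 116  96
  113 112 115 113]
 [117 117 111 114 115 117 115 114  77  86  65 132  66  85 119 118 112  68
   69 112 116 116]
 [117 108  52  66 118 118 118 114 105  49  70  64  53 116 116 118 116 112
   91  64 116 122]
 [119 117 116 110  81 112 107  63  23  52 100  23  10  46  93 115 110  77
   92  63  96 116]
 [118 118 118 113  94  74  36  15  23  50 101  29  15  21  33  78 109  95
  117 110  72 118]
 [117 120 120 118 118  83  23  22   9  61 131  26   9  19  22  30  73 118
  117 117 119 121]
 [117 119 119 116 111  28  20  22  
[... 474 characters left out ...]
9  11  36  32  32  35  81 122
  121 121 119 123]
 [121 118 118 118 117  89  27   9   9   5   1  26  30  33  37  70 120 123
  122 121 119 123]
 [120 120 118 118 119 118  89  41  31  12  11  26  35  38  87 120 121 120
  122 122 122 123]
 [123 121 121 120 120 122 123 115  77  50  52  54  67  82 121 121 123 121
  122 122 123 123]
 [122 119 120 120 120 119 119 122 121 120 119 122 120 125 121 122 124 120
  122 125 122 123]
 [121 123 123 121 123 120 122 123 121 120 122 121 123 126 121 121 123 123
  123 122 123 122]
 [121 125 121 124 123 121 119 120 121 119 124 124 120 124 125 120 120 123
  123 120 124 120]
 [123 122 120 122 124 124 124 122 123 120 123 121 125 121 121 124 124 124
  121 126 124 120]]
```

View pics/z3.png

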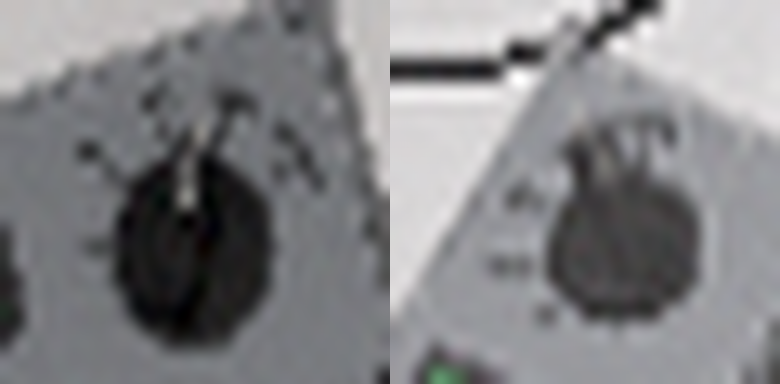

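The dial axis is at about (589.5, 56). The pointer sits between two and three dots, at world yaw of roughly -10°. The target yaw is 50°. Moving above the dial.

```bash

python3 -m crank '{"travel":[[2,3.3,0],[4.3,6.6,0],[6.5,9.9,0],[8.6,13.2,0],[10.8,16.5,0]],"turn":[[0,0,-2],[0,0,-5],[0,0,-7],[0,0,-10],[0,0,-12]],"gripper":[0,0,0,0,0]}'
python3 -m crank '{"travel":[[2,3.3,0],[4.3,6.6,0],[6.5,9.9,0],[8.6,13.2,0],[10.8,16.5,0]],"turn":[[0,0,-2],[0,0,-5],[0,0,-7],[0,0,-10],[0,0,-12.6]],"gripper":[0,0,0.2,0.4,0.5]}'
python3 -m crank '{"travel":[[2,3.3,0],[4.3,6.6,0],[6.5,9.9,0],[8.6,13.2,0],[10.8,16.5,0]],"turn":[[0,0,0],[0,0,0],[0,0,0],[0,0,0],[0,0,0]],"gripper":[0.5,0.5,0.5,0.5,0.5]}'
python3 -m crank '{"travel":[[2,3.3,0],[4.3,6.6,0],[6.5,9.9,0],[8.6,13.2,0],[10.8,16.5,0]],"turn":[[0,0,0],[0,0,0],[0,0,0],[0,0,0],[0,0,0]],"gripper":[0.5,0.5,0.5,0.5,0.5]}'
```

```text
clock: 0.6
position: [0.266, -0.4383, 0.2311]
tool_rot: [-3.141, 0.0, 0.043]
force: [0.8, -0.1, -0.2]
grip_width: 0.0856
finger_force: 0.0
clock: 1.1
position: [0.3739, -0.2733, 0.2312]
tool_rot: [-3.142, 0.0, -0.177]
force: [-0.1, -1.4, 0.1]
grip_width: 0.0443
finger_force: 0.0
clock: 1.6
position: [0.482, -0.1083, 0.2312]
tool_rot: [3.142, 0.0, -0.175]
force: [0.9, 0.3, -0.6]
grip_width: 0.0424
finger_force: 0.0
clock: 2.1
position: [0.59, 0.0566, 0.231]
tool_rot: [3.141, 0.0, -0.175]
force: [0.8, -0.8, -0.3]
grip_width: 0.0424
finger_force: 0.0
```

```bash

python3 -m crank '{"travel":[[0,0,-4],[0,0,-8],[0,0,-12],[0,-0.1,-14],[0,-0.1,-15]],"turn":[[0,0,0],[0,0,0],[0,0,0],[0,0,0],[0,0,0]],"gripper":[0.5,0.5,0.5,0.5,0.5]}' 20
python3 -m crank '{"travel":[[0,0,-0.7],[0,0,-1.4],[0,0,-1.4],[0,0,-1.4],[0,0,-1.4]],"turn":[[0,0,0],[0,0,0],[0,0,0],[0,0,0],[0,0,0]],"gripper":[0.5,0.5,0.7,0.9,1]}' 20
python3 -m crank '{"travel":[[0,0,0],[0,0,0],[0,0,0],[0,0,0],[0,0,0]],"turn":[[0,0,0],[0,0,0],[0,0,0],[0,0,0],[0,0,0]],"gripper":[1,1,1,1,1]}' 20
```

```text
clock: 2.6
position: [0.5884, 0.054, 0.079]
tool_rot: [3.141, 0.003, -0.175]
force: [-0.5, -0.7, 0.4]
grip_width: 0.043
finger_force: 0.0
clock: 3.1
position: [0.5901, 0.0561, 0.0683]
tool_rot: [-3.139, -0.001, -0.173]
force: [-0.6, 12.6, 1.0]
grip_width: 0.0095
finger_force: 24.3
clock: 3.6
position: [0.5901, 0.0561, 0.0683]
tool_rot: [-3.139, -0.001, -0.173]
force: [0.5, 7.4, 0.6]
grip_width: 0.0091
finger_force: 24.4
```

```bash

python3 -m crank '{"travel":[[0,0.1,0],[0,0.1,0],[0,0.1,0],[0,0.1,0],[0,0.1,0]],"turn":[[0,0,5],[0,0,11],[0,0,18],[0,0,24],[0,0,30]],"gripper":[1,1,1,1,1]}'
python3 -m crank '{"travel":[[0,0,0],[0,0,0],[0,0,0],[0,0,0],[0,0,0]],"turn":[[0,0,6],[0,0,12],[0,0,18],[0,0,24],[0,0,30]],"gripper":[1,1,1,1,1]}'
python3 -m crank '{"travel":[[0,0,0],[0,0,0],[0,0,0],[0,0,0],[0,0,0]],"turn":[[0,0,0],[0,0,0],[0,0,0],[0,0,0],[0,0,0]],"gripper":[1,1,0.7,0.5,0.5]}'
python3 -m crank '{"travel":[[0,0,0],[0,0,3],[-1,-2,7],[-3,-5,11],[-6,-9,11]],"turn":[[0,0,0],[0,0,0],[0,0,0],[0,0,-4],[0,0,-10]],"gripper":[0.5,0.5,0.5,0.2,0]}'
python3 -m crank '{"travel":[[-1,-4,0],[-3,-8,0],[-4,-10,0],[-4,-10,0],[-4,-10,0]],"turn":[[0,0,-6],[0,0,-12],[0,0,-18],[0,0,-18],[0,0,-18]],"gripper":[0,0,0,0,0]}'
python3 - <<'E'
from h import *
f=grab('top');im=f['pixels'][:,:,::-1]
s=bot.observe();print(s['qpos'].round(2))
cv2.imwrite('pics/z4.png',np.hstack([cv2.resize(im[145:190,262:307],(540,540),interpolation=cv2.INTER_LANCZOS4)]))
c=proj(f,[.5897,.0562,.08]);print(c,(c-[262,145]+.5)*12)
def tw(u,v):return ray(f,(u+.5)/12-.5+262,(v+.5)/12-.5+145,.08)
print(tw(270,270))
E
```

```text
clock: 4.1
position: [0.5901, 0.0568, 0.0683]
tool_rot: [-3.14, -0.002, 0.354]
force: [-0.1, 7.7, -0.9]
grip_width: 0.0092
finger_force: 24.2
clock: 4.6
position: [0.5898, 0.0573, 0.0683]
tool_rot: [-3.141, -0.003, 0.878]
force: [-2.9, 10.2, 1.1]
grip_width: 0.0095
finger_force: 24.4
clock: 5.1
position: [0.5897, 0.0548, 0.0676]
tool_rot: [3.141, -0.0, 0.872]
force: [0.0, -0.3, -0.1]
grip_width: 0.0424
finger_force: 0.0
clock: 5.6
position: [0.5331, -0.032, 0.181]
tool_rot: [3.138, -0.006, 0.697]
force: [1.9, -1.4, -0.9]
grip_width: 0.0705
finger_force: 0.0
clock: 6.1
position: [0.4912, -0.1327, 0.1774]
tool_rot: [3.141, -0.0, 0.384]
force: [2.0, 0.6, 0.3]
grip_width: 0.0853
finger_force: 0.0
[ 0.46  0.43 -0.41  1.94  0.23  0.81 -1.26]
[281.75441168 168.8627206 ] [243.0529402  292.35264714]
[0.59486223 0.04990811 0.08      ]
```

View pics/z4.png

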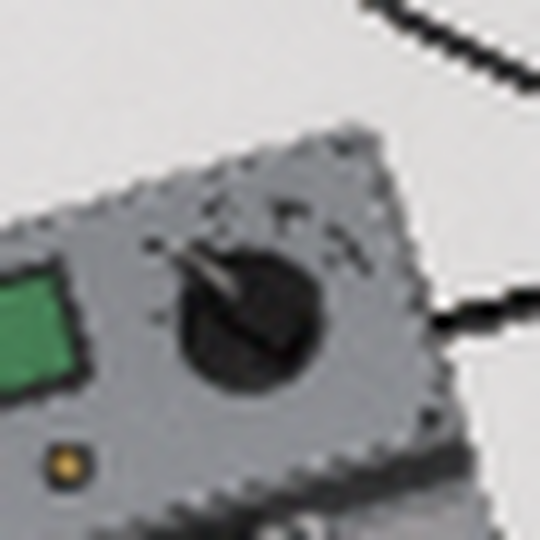

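The pointer now runs from (235,295) to (175,245) in the crop. That is about 50° left of up and points at the one-dot tick. Next is the battery grasp.

```bash

python3 -m crank '{"travel":[[-1.6,-0.6,-3],[-3.3,-1.2,-7],[-3.3,-1.2,-11],[-3.3,-1.2,-14],[-3.3,-1.2,-15.4]],"turn":[[0,0,0],[0,0,0],[0,0,0],[0,0,0],[0,0,0]],"gripper":[0.3,0.36,0.36,0.36,0.36]}' 20
python3 -m crank '{"travel":[[0,0,0],[0,0,-0.7],[0,0,-1.4],[0,0,-1.7],[0,0,-1.8]],"turn":[[0,0,0],[0,0,0],[0,0,0],[0,0,0],[0,0,0]],"gripper":[0.36,0.36,0.36,0.36,0.36]}' 20
python3 -m crank '{"travel":[[0,0,-0.05],[0,0,-0.1],[0,0,-0.15],[0,0,-0.2],[0,0,-0.2]],"turn":[[0,0,0],[0,0,0],[0,0,0],[0,0,0],[0,0,0]],"gripper":[0.36,0.36,0.36,0.36,0.36]}' 20
python3 - <<'E'
from h import *
im=grab('scene')['pixels'][150:260,280:450,::-1]
cv2.imwrite('pics/z5.png',cv2.resize(im,None,fx=4.5,fy=4.5,interpolation=cv2.INTER_CUBIC))
E
```

```text
clock: 6.65
position: [0.4576, -0.143, 0.0207]
tool_rot: [-3.139, 0.002, 0.387]
force: [0.5, 0.2, 1.3]
grip_width: 0.0548
finger_force: 0.0
clock: 7.15
position: [0.4582, -0.1447, 0.0052]
tool_rot: [3.142, -0.0, 0.384]
force: [0.3, -0.1, 0.5]
grip_width: 0.0547
finger_force: 0.0
clock: 7.65
position: [0.4581, -0.1447, 0.0032]
tool_rot: [3.142, -0.0, 0.384]
force: [0.7, -0.6, -0.2]
grip_width: 0.0549
finger_force: 0.0
```

View pics/z5.png

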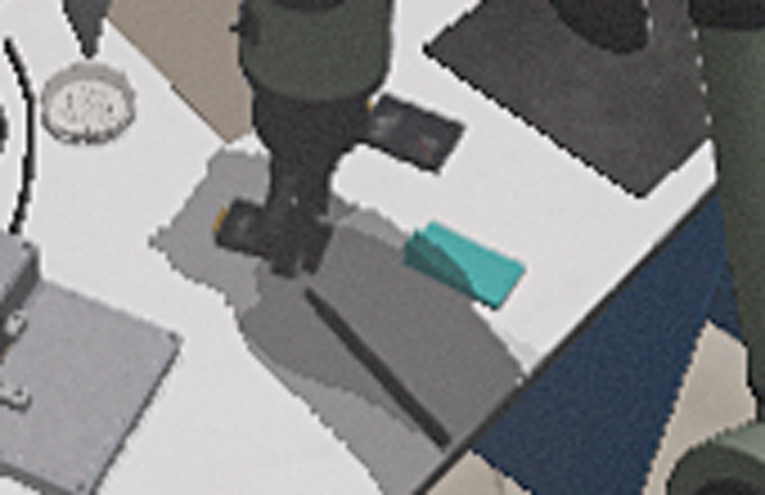

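The gripper straddles the battery at (275,235), with no contact yet. I'll lower it a little to find the bench.

```bash

python3 -m crank '{"travel":[[0,0,-0.05],[0,0,-0.1],[0,0,-0.15],[0,0,-0.2],[0,0,-0.2]],"turn":[[0,0,0],[0,0,0],[0,0,0],[0,0,0],[0,0,0]],"gripper":[0.36,0.36,0.36,0.36,0.36]}' 20
python3 -m crank '{"travel":[[0,0,-0.05],[0,0,-0.1],[0,0,-0.1],[0,0,-0.1],[0,0,-0.1]],"turn":[[0,0,0],[0,0,0],[0,0,0],[0,0,0],[0,0,0]],"gripper":[0.36,0.36,0.36,0.36,0.36]}' 20
```

```text
clock: 8.2
position: [0.458, -0.1447, 0.0011]
tool_rot: [-3.141, 0.0, 0.384]
force: [-0.1, -0.1, 0.2]
grip_width: 0.0546
finger_force: 0.0
clock: 8.7
position: [0.4581, -0.1447, 0.0002]
tool_rot: [-3.142, -0.0, 0.384]
force: [0.1, -0.1, 0.0]
grip_width: 0.0551
finger_force: 0.0
```

```bash

python3 -m crank '{"travel":[[0,0,0],[0,0,0],[0,0,0],[0,0,0],[0,0,0]],"turn":[[0,0,0],[0,0,0],[0,0,0],[0,0,0],[0,0,0]],"gripper":[0.42,0.47,0.52,0.6,0.6]}' 20
python3 -m crank '{"travel":[[0,0,0],[0,0,0],[0,0,0],[0,0,0],[0,0,0]],"turn":[[0,0,0],[0,0,0],[0,0,0],[0,0,0],[0,0,0]],"gripper":[0.7,0.8,0.8,0.8,0.8]}' 25
```

```text
clock: 9.2
position: [0.4581, -0.1447, 0.0003]
tool_rot: [3.141, -0.0, 0.384]
force: [-0.7, 0.3, 6.1]
grip_width: 0.0412
finger_force: 19.9
clock: 9.7
position: [0.4581, -0.1447, 0.0003]
tool_rot: [3.141, -0.0, 0.384]
force: [-1.2, -0.5, 6.9]
grip_width: 0.0414
finger_force: 24.4
```

The battery is gripped, with the fingertips at its underside level. Now lift it, carry it over the bed and turn -6.4°.

```bash

python3 -m crank '{"travel":[[0,0,1],[0,0,3],[0,0,6],[0,0,8],[0,0,8]],"turn":[[0,0,0],[0,0,0],[0,0,0],[0,0,0],[0,0,0]],"gripper":[0.8,0.8,0.8,0.8,0.8]}' 30
python3 -m crank '{"travel":[[0.1,3,0],[0.2,7,0],[0.3,11,0],[0.4,15,0],[0.4,18.9,0]],"turn":[[0,0,-1],[0,0,-2],[0,0,-4],[0,0,-5],[0,0,-6.4]],"gripper":[0.8,0.8,0.8,0.8,0.8]}'
python3 -m crank '{"travel":[[0,0,-1.5],[0,0,-3],[0,0,-4.5],[0,0,-5],[0,0,-5]],"turn":[[0,0,0],[0,0,0],[0,0,0],[0,0,0],[0,0,0]],"gripper":[0.8,0.8,0.8,0.8,0.8]}'
python3 - <<'E'
from h import *
a=grab('scene')['pixels'][185:270,230:330,::-1]
b=grab('top')['pixels'][145:245,235:325,::-1]
cv2.imwrite('pics/z6.png',np.hstack([cv2.resize(a,(420,357),interpolation=cv2.INTER_CUBIC),cv2.resize(b,(321,357),interpolation=cv2.INTER_CUBIC)]))
print(bot.observe()['position'])
E
```

```text
clock: 10.2
position: [0.4592, -0.1452, 0.0829]
tool_rot: [3.139, -0.003, 0.384]
force: [0.9, -0.7, -1.2]
grip_width: 0.0408
finger_force: 31.2
clock: 10.7
position: [0.4617, 0.0459, 0.08]
tool_rot: [-3.141, 0.0, 0.271]
force: [1.1, -1.0, -1.7]
grip_width: 0.0411
finger_force: 31.2
clock: 11.2
position: [0.4616, 0.0443, 0.0297]
tool_rot: [-3.141, 0.001, 0.272]
force: [0.0, -1.1, -1.3]
grip_width: 0.0411
finger_force: 31.2
[0.46220005 0.0442775  0.03053837]
```

View pics/z6.png

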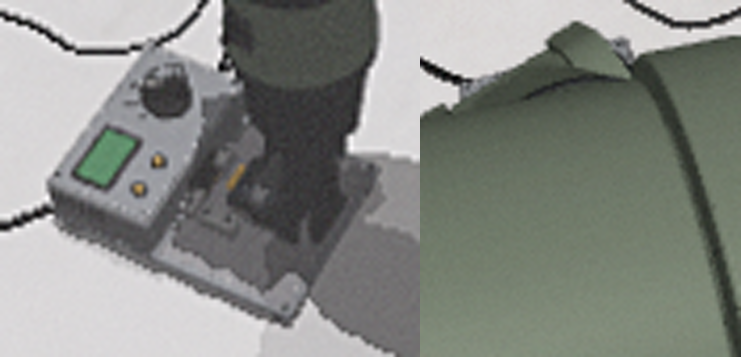

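The battery hangs over the bed with its gold edge at (235,178), short of the contacts and right of the fence. Lowering it now.

```bash

python3 -m crank '{"travel":[[0,0,-0.3],[0,0,-0.6],[0,0,-0.8],[0,0,-0.9],[0,0,-0.9]],"turn":[[0,0,0],[0,0,0],[0,0,0],[0,0,0],[0,0,0]],"gripper":[0.8,0.8,0.8,0.8,0.8]}'
python3 -m crank '{"travel":[[0,0,-0.05],[0,0,-0.1],[0,0,-0.1],[0,0,-0.1],[0,0,-0.1]],"turn":[[0,0,0],[0,0,0],[0,0,0],[0,0,0],[0,0,0]],"gripper":[0.8,0.8,0.8,0.8,0.8]}'
```

```text
clock: 11.8
position: [0.462, 0.0443, 0.021]
tool_rot: [-3.142, 0.0, 0.272]
force: [0.5, -0.6, -0.1]
grip_width: 0.041
finger_force: 31.2
clock: 12.3
position: [0.4621, 0.0443, 0.0205]
tool_rot: [3.141, -0.0, 0.272]
force: [-2.2, 1.0, 12.2]
grip_width: 0.0406
finger_force: 32.3
```

```bash

python3 -m crank '{"travel":[[0,0,0.04],[0.1,0.03,0.04],[0.2,0.05,0.04],[0.39,0.11,0.04],[0.39,0.11,0.04]],"turn":[[0,0,0],[0,0,0],[0,0,0],[0,0,0],[0,0,0]],"gripper":[0.8,0.8,0.8,0.8,0.8]}'
python3 -m crank '{"travel":[[-0.03,0.1,0],[-0.05,0.2,0],[-0.08,0.3,0],[-0.11,0.4,0],[-0.11,0.4,0]],"turn":[[0,0,0],[0,0,0],[0,0,0],[0,0,0],[0,0,0]],"gripper":[0.8,0.8,0.8,0.8,0.8]}'
python3 -m crank '{"travel":[[-0.01,0.05,0],[-0.03,0.1,0],[-0.04,0.15,0],[-0.05,0.2,0],[-0.05,0.2,0]],"turn":[[0,0,0],[0,0,0],[0,0,0],[0,0,0],[0,0,0]],"gripper":[0.8,0.8,0.8,0.8,0.8]}'
```

```text
clock: 12.8
position: [0.4665, 0.0456, 0.0206]
tool_rot: [-3.142, -0.001, 0.272]
force: [1.7, -0.1, 2.8]
grip_width: 0.0408
finger_force: 31.5
clock: 13.3
position: [0.4648, 0.0497, 0.0206]
tool_rot: [-3.141, -0.0, 0.273]
force: [0.4, 0.7, 3.7]
grip_width: 0.0411
finger_force: 31.7
clock: 13.8
position: [0.4644, 0.0514, 0.0206]
tool_rot: [3.142, 0.0, 0.272]
force: [-0.3, -1.0, 5.9]
grip_width: 0.0405
finger_force: 31.8
```

```bash

python3 -m crank '{"travel":[[-0.01,0.05,0],[-0.03,0.1,0],[-0.04,0.15,0],[-0.05,0.2,0],[-0.05,0.2,0]],"turn":[[0,0,0],[0,0,0],[0,0,0],[0,0,0],[0,0,0]],"gripper":[0.8,0.8,0.8,0.8,0.8]}'
```

```text
clock: 14.3
position: [0.4641, 0.0518, 0.0206]
tool_rot: [3.14, 0.0, 0.27]
force: [3.5, -10.0, 5.0]
grip_width: 0.0409
finger_force: 31.8
```

The fence is touched, with about 10 N against it. I'll ease off, raise the grip and slide in along tester +x.

```bash

python3 -m crank '{"travel":[[0.02,-0.06,0],[0.12,-0.03,0],[0.31,0.02,0],[0.5,0.08,0],[0.6,0.1,0]],"turn":[[0,0,0],[0,0,0],[0,0,0],[0,0,0],[0,0,0]],"gripper":[0.8,0.8,0.8,0.8,0.8]}' 60
python3 -m crank '{"travel":[[0.05,0.01,0],[0.1,0.03,0],[0.14,0.04,0],[0.19,0.05,0],[0.19,0.05,0]],"turn":[[0,0,0],[0,0,0],[0,0,0],[0,0,0],[0,0,0]],"gripper":[0.8,0.8,0.8,0.8,0.8]}'
```

```text
clock: 14.8
position: [0.4688, 0.0528, 0.0207]
tool_rot: [3.14, 0.003, 0.271]
force: [-6.9, -8.7, 21.7]
grip_width: 0.04
finger_force: 60.2
clock: 15.3
position: [0.4707, 0.0533, 0.0207]
tool_rot: [3.14, 0.003, 0.271]
force: [-7.0, -9.5, 20.6]
grip_width: 0.0397
finger_force: 60.1
```

```bash

python3 -m crank '{"travel":[[0,0,0.06],[0,0,0.06],[0.05,0.01,0.06],[0.1,0.03,0.06],[0.1,0.03,0.06]],"turn":[[0,0,0],[0,0,0],[0,0,0],[0,0,0],[0,0,0]],"gripper":[0.8,0.8,0.8,0.8,0.8]}' 60
python3 -m crank '{"travel":[[0.05,0.01,0],[0.1,0.03,0],[0.14,0.04,0],[0.19,0.05,0],[0.19,0.05,0]],"turn":[[0,0,0],[0,0,0],[0,0,0],[0,0,0],[0,0,0]],"gripper":[0.8,0.8,0.8,0.8,0.8]}'
```

```text
clock: 15.8
position: [0.4714, 0.0535, 0.0208]
tool_rot: [3.14, 0.003, 0.271]
force: [-4.4, -9.3, 5.9]
grip_width: 0.0397
finger_force: 61.3
clock: 16.3
position: [0.4729, 0.0539, 0.0208]
tool_rot: [3.14, 0.004, 0.271]
force: [-7.7, -9.4, 9.0]
grip_width: 0.04
finger_force: 61.6
```

```bash

python3 -m crank '{"travel":[[0.05,0.01,0],[0.1,0.03,0],[0.14,0.04,0],[0.19,0.05,0],[0.19,0.05,0]],"turn":[[0,0,0],[0,0,0],[0,0,0],[0,0,0],[0,0,0]],"gripper":[0.8,0.8,0.8,0.8,0.8]}'
python3 -m crank '{"travel":[[0.05,0.01,0],[0.1,0.03,0],[0.1,0.03,0],[0.1,0.03,0],[0.1,0.03,0]],"turn":[[0,0,0],[0,0,0],[0,0,0],[0,0,0],[0,0,0]],"gripper":[0.8,0.8,0.8,0.8,0.8]}'
```

```text
clock: 16.8
position: [0.4745, 0.0544, 0.0208]
tool_rot: [3.14, 0.005, 0.271]
force: [-9.1, -10.2, 10.9]
grip_width: 0.0398
finger_force: 61.7
clock: 17.3
position: [0.4755, 0.0546, 0.0208]
tool_rot: [3.14, 0.005, 0.271]
force: [-8.8, -10.4, 11.7]
grip_width: 0.0399
finger_force: 61.8
```

```bash

python3 -m crank '{"travel":[[0.05,0.01,0],[0.1,0.03,0],[0.1,0.03,0],[0.1,0.03,0],[0.1,0.03,0]],"turn":[[0,0,0],[0,0,0],[0,0,0],[0,0,0],[0,0,0]],"gripper":[0.8,0.8,0.8,0.8,0.8]}'
python3 -m crank '{"travel":[[0.05,0.01,0],[0.1,0.03,0],[0.1,0.03,0],[0.1,0.03,0],[0.1,0.03,0]],"turn":[[0,0,0],[0,0,0],[0,0,0],[0,0,0],[0,0,0]],"gripper":[0.8,0.8,0.8,0.8,0.8]}'
```

```text
clock: 17.8
position: [0.4761, 0.0548, 0.0208]
tool_rot: [3.14, 0.006, 0.271]
force: [-12.0, -11.5, 14.2]
grip_width: 0.0402
finger_force: 62.1
clock: 18.3
position: [0.4762, 0.0547, 0.0207]
tool_rot: [3.14, 0.007, 0.271]
force: [-16.2, -12.5, 21.6]
grip_width: 0.0397
finger_force: 62.8
```

It stalls at the expected position, so it is on the end stop. I'll relieve the vertical load slightly, settle and look.

```bash

python3 -m crank '{"travel":[[0,0,0.04],[0,0,0.04],[0.03,0.01,0.04],[0.03,0.01,0.04],[0.03,0.01,0.04]],"turn":[[0,0,0],[0,0,0],[0,0,0],[0,0,0],[0,0,0]],"gripper":[0.8,0.8,0.8,0.8,0.8]}'
python3 - <<'E'
from h import *
f=grab('scene');a=f['pixels'][185:270,230:330,::-1]
cv2.imwrite('pics/z7.png',cv2.resize(a,(700,595),interpolation=cv2.INTER_CUBIC))
th=np.radians(15.6);R=np.array([[np.cos(th),-np.sin(th)],[np.sin(th),np.cos(th)]])
for k in [(12,21,28),(12,-21,28),(-63,21,28),(17,0,26)]:
    p=np.r_[R@np.array(k[:2])+[520,66.3],k[2]]/1000
    print(k,((proj(f,p)-[230,185]+.5)*7).round())
s=bot.observe();print(s['force'],s['moment'],s['position'],s['tool_rot'])
E
```

```text
clock: 18.8
position: [0.4762, 0.0547, 0.0208]
tool_rot: [3.14, 0.008, 0.271]
force: [-15.9, -12.5, 12.0]
grip_width: 0.0401
finger_force: 61.8
(12, 21, 28) [334. 340.]
(12, -21, 28) [384. 267.]
(-63, 21, 28) [491. 409.]
(17, 0, 26) [349. 301.]
[-15.35773684 -11.56125703  11.62967184] [-2.4995478   3.4605048   0.08589253] [0.47618753 0.05473731 0.02079213] [3.13961717 0.0080762  0.27100811]
```

View pics/z7.png

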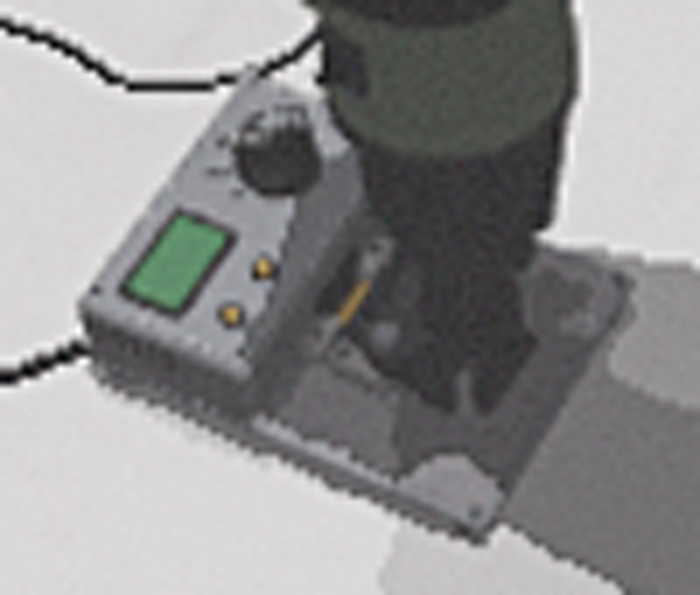

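The gold connector edge sits between the shoulders at (355,300), where it should be when home. The battery is stalled against both stops with steady force, so I'm handing it in.

```bash
python3 -c "
from workcell import bot
print(bot.job_done())"
```

```text
the job is handed in; nothing more can be done
None
```

I set the dial to the one-dot mark, then pushed the long battery home and handed the job in while still holding it against the end stop and fence; no verdict came back.

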